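# Uncap the mist unit's filler

### The arm

A 7-joint arm with a two-finger parallel gripper is mounted at the origin on the work surface. World frame = base frame: x ahead of the robot, y to its left, z up, the work surface at z = 0. Lengths are in m, angles in rad, forces in N, time in s.
With the tool pointing down it reaches from about 0.4 to 0.85 m from the base axis. Payload 4.5 kg.
Tool frame: the origin (TCP) lies on the mounting face of the last link; the fingertips stand 173 mm ahead of it and the grasp point (between the pads) lies 155 mm ahead of it; z points along the fingers, y is the line along which they close (so a half turn about z gives the same grasp; the last joint's range is limited). The gripper opens to 85 mm and grips with 20 to 120 N. Pads are 22 mm wide; open, the fingers measure 114 mm over their backs; the gripper's body (76 mm by 85 mm) begins 54 mm behind the grasp point. The pads swing forward as they close: fully open they stand 13 mm farther back than shut.
Start: joints at [1.156, 0.689, -0.195, 1.565, 0.157, 0.902, -0.215], TCP at [0.271, -0.563, 0.405] pointing down, gripper open.
Joint ranges: [-3.01, 3.01], [-0.46, 2.08], [-1.47, 1.51], [0.13, 2.56], [-1, 4.14], [0.04, 2.09], [-2.66, 2.66]. Speed limits (rad/s): [2.57, 2.57, 3.14, 3.14, 3.14, 3.14, 3.14].

### API

Orientations are given as a unit quaternion [w, x, y, z].
In Python, from cell import sense, eyes, ticket gives the robot as it stands. The module is installed in compiled form; this text tells all that it offers.
- The arm moves only by the tool drive_tool, never from a script. Its argument "increments" is text: rows parted by semicolons, each of 4 numbers parted by spaces: the shift along the world's x, y, z in cm, then the turn about the world's z in rad. In form: tx ty tz spin; .... A call has exactly 5 rows; each row shifts and turns the commanded pose from where the row before left it; what a row does not reach is not made up. A row lasts 1/12 s, in which the tool goes at most 41.7 mm and 7.16 degrees, less where a joint would pass 70% of its speed; a pose out of reach is approached as far as the arm can. A call with a gripper value outside its range is refused whole. "fingers" is the opening in per cent of the stroke, from 0 (shut) to 100 (fully open), set as the call begins (left out, the last holds). The fingers move at their own pace and stop on an object; the grip force is fixed at half the most. Time passes only in rows, so rows that do not move let the fingers close, or fill a call up. It gives the time, the measured TCP pose, the force, the opening and the grip force at its end, in the units of the state.
- sense(): the state, without advancing time (a new reading comes with each control period).
- eyes.camera(name): name is "scene" or "top" or "wrist"; returns the picture (480x640x3 uint8, red, green, blue); there is no depth.
- eyes.get_calibration(name): a dict with "K" (3x3 intrinsics, pixels), "world_from_camera" (4x4, takes a point from camera to world coordinates); the wrist camera has in their place "T_tool_cam" (4x4, takes a point from camera to tool coordinates, whose origin is the TCP and whose axes are the flange's). Camera axes: x right, y down, z forward; pixel columns grow to the right and rows downward; lengths in m; the calibration is good to about 2 mm. A picture is of the moment at which its call begins: read the wrist's pose just before it. get_calibration takes no time and is no camera call.
- ticket.job_done(): hands the job in; it is judged then, once.
The state is a dict: "clock": time; "joints": joint angles; "joint_vel": joint speeds; "effort": joint torques, N m; "tcp_pos": TCP position; "tool_rot": TCP orientation; "wrist_force": force on the tool from outside, world axes, zero at the start; "wrist_torque": the same for the moment, N m; "grip_width": opening from 0.0 (shut) to 1.0 (fully open); "finger_force": force on a finger pad.
Only numpy, scipy, OpenCV 4.12 (cv2) and the standard library are available. Lean on these libraries where they do the work, as an engineer would, in place of code of your own. Each camera call takes 0.05 s, during which the arm holds its last target. There are 200 camera calls.

### The job

The mist unit that keeps the dates moist needs topping up: swing its top hatch up by the handle until it stands open by itself, then take the twist cap off the filler nearer the robot. One of the two fillers has a reversed thread and nobody has marked which, so try the cap both ways to find how it loosens. Finish while still holding that cap in the gripper, upright and clear of everything, about ten centimetres straight above its filler, with the hatch still open and the other cap and the things around left as they are.

Things in the scene. Friction and masses are not known exactly. Their poses are not given: they have to be found in the camera images.
- unit: Mist unit: low brushed-metal case 200 mm (its x) by 340 mm (its y), 143 mm tall to the rim, fixed to the table. Origin: centre of its underside. Its -x side (vents) is the handle side, its +x side the hinge side; its +y end is the end nearer the robot. Inside the 6 mm thick rim is a recessed deck, 85 mm above the table, carrying two fillers on the unit's y axis, 75 mm either side of its centre.
- hatch (a joint): Hinged top hatch, a flat 200 x 340 x 8 mm panel (0.4 kg) over the recess: 0 = shut, grows as it swings up, 1.57 = upright, at most 1.9; upright, its free edge stands 200 mm above the rim. It may start slightly ajar. Stiff hinge: it stays at whatever angle it is left; about 3 to 7 N at the handle moves it.
- hatch_handle (a point): Middle of the hatch's bar handle: round bar 11 mm thick, 120 mm long, parallel to the hinge (unit's y), 35 mm above the hatch's upper face, 15 mm in from its free edge, on two thin posts near the bar's ends. Turns with the hatch.
- hatch_hinge (a point): Middle of the hinge line, at the rim on the unit's +x side; the hinge axis runs level along the unit's y. With the hatch shut the handle bar lies 185 mm towards the unit's -x and 43 mm higher than this point.
- filler_a: One of the two fixed steel filler necks on the deck (which one is nearer the robot changes). Origin: centre of its foot on the deck, z up. It stands 30 mm tall, mostly inside its cap. The thread hand belongs to the filler and cannot be seen with the cap on; the two fillers have opposite hands.
- cap_a: Twist cap sitting on filler_a: round ribbed black cap, 50 mm wide, 36 mm tall. Origin: centre of its underside, 12 mm above the deck when fitted; its z is the screw axis, and its yaw shows how far it has turned.
- cap_a_grip (a point): Centre of cap_a where it is gripped, on its axis, 26 mm above its underside and 10 mm below its top. About 70 g. Turned the loosening way it turns with little resistance (under 0.2 N m) by about 60 to 85 degrees to a firm stop and there lifts straight up off the filler (18 mm to clear it); the other way it turns less than 25 degrees to a firm stop. Away from the loosened stop it cannot be pulled up (2 mm of play).
- filler_b: The other of the two fixed steel filler necks on the deck (which one is nearer the robot changes). Origin: centre of its foot on the deck, z up. It stands 30 mm tall, mostly inside its cap. The thread hand belongs to the filler and cannot be seen with the cap on; the two fillers have opposite hands.
- cap_b: Twist cap sitting on filler_b: round ribbed black cap, 50 mm wide, 36 mm tall. Origin: centre of its underside, 12 mm above the deck when fitted; its z is the screw axis, and its yaw shows how far it has turned.
- cap_b_grip (a point): Centre of cap_b where it is gripped, on its axis, 26 mm above its underside and 10 mm below its top. About 70 g. Turned the loosening way it turns with little resistance (under 0.2 N m) by about 60 to 85 degrees to a firm stop and there lifts straight up off the filler (18 mm to clear it); the other way it turns less than 25 degrees to a firm stop. Away from the loosened stop it cannot be pulled up (2 mm of play).
- cup: Bystander: white porcelain cup, 68 mm wide, 65 mm tall. Origin: centre of its underside.
- scoop: Bystander: steel serving spoon lying flat, 200 mm long. Origin: at its middle, on its underside.
- syrup: Bystander: amber glass jar with metal lid, 68 mm wide, 100 mm tall. Origin: centre of its underside.
- datebox: Bystander: flat green carton of dates, 150 x 90 x 50 mm. Origin: centre of its underside.
- giftbox: Bystander: small cardboard box with paper band, 90 x 60 x 55 mm. Origin: centre of its underside.
- bowl: Bystander: wooden bowl, 110 mm wide, 45 mm tall. Origin: centre of its underside.
- tin: Bystander: metal tin with paper label, 72 mm wide, 70 mm tall. Origin: centre of its underside.

How it is judged:
On the way, in this order (a step that is already met when the one before it is completed fails the run):
1. the hatch is swung up until it stands open (value of joint hatch above 1.3 rad), for 0.2 s.
2. the cap on the filler nearer the robot is off its filler (((y of filler_a in the frame of unit above 0 m and z of cap_a in the frame of filler_a above 0.035 m) or (y of filler_b in the frame of unit above 0 m and z of cap_b in the frame of filler_b above 0.035 m))), for 0.2 s.
At the end, for the whole second after the job is handed in: Hatch open past 1.3 rad; cap of the filler nearer the robot held still by the fingers, upright within 0.4 rad, underside over 70 mm above the filler's foot, within 80 mm sideways of it, touching neither unit nor filler; other cap within 20 mm of its start (value of joint hatch above 1.3 rad and ((y of filler_a in the frame of unit above 0 m and z of cap_a in the frame of filler_a above 0.07 m and horizontal distance between cap_a and filler_a below 0.08 m and angle between cap_a's own z axis and vertical below 0.4 rad and contact force between cap_a and the fingers above 1 N and contact force between cap_a and unit below 0.1 N and contact force between cap_a and filler_a below 0.1 N and linear speed of cap_a below 0.05 m/s) or (y of filler_b in the frame of unit above 0 m and z of cap_b in the frame of filler_b above 0.07 m and horizontal distance between cap_b and filler_b below 0.08 m and angle between cap_b's own z axis and vertical below 0.4 rad and contact force between cap_b and the fingers above 1 N and contact force between cap_b and unit below 0.1 N and contact force between cap_b and filler_b below 0.1 N and linear speed of cap_b below 0.05 m/s)) and (y of filler_a in the frame of unit above 0 m or distance of cap_a from where it was at the start of the episode below 0.02 m) and (y of filler_b in the frame of unit above 0 m or distance of cap_b from where it was at the start of the episode below 0.02 m)); the arm keeps its last pose, push and grip.
It fails at once if the other cap is taken off or displaced ((y of filler_a in the frame of unit below 0 m and distance of cap_a from where it was at the start of the episode above 0.02 m) or (y of filler_b in the frame of unit below 0 m and distance of cap_b from where it was at the start of the episode above 0.02 m)).
It fails at once if a thing standing around is knocked away (distance of any of cup, scoop, syrup, datebox, giftbox, bowl, tin from where it was at the start of the episode above 0.05 m).
It also fails if it takes over 54 s, if anything falls off the work surface, if the arm or the gripper's body presses on something with over 40 N, if the wrist force passes 120 N, or if a joint passes its speed limit or range.

## Working session

There is one attempt and no reset: what is moved stays moved. The work goes in short steps, Python scripts to look and compute and a tool call to move; the robot and the scene stay as the last step left them, time stands still between calls to the robot, and variables do not carry over. Pictures are saved under pics/ and viewed, at most 10 in all, crops included, and the job is handed in when it is done.

Besides the shell and the picture viewer there is one more tool, called after "Emit:" by a JSON object that holds its "method" and its "body". drive_tool: Moves the arm, as the interface text tells. Its arguments: {"type":"object","properties":{"increments":{"type":"string"},"fingers":{"type":"number"}},"required":["increments"]}

```bash
mkdir -p pics
cat > h.py <<'E'
import numpy as np, cv2
from cell import sense, eyes, ticket
from scipy.spatial.transform import Rotation as R
def snap(n,f):
    s=sense(); im=eyes.camera(n); cv2.imwrite(f'pics/{f}.png',im[:,:,::-1]); return s,im
def cam(n,s=None):
    c=eyes.get_calibration(n); K=np.array(c['K'])
    if n=='wrist':
        q=s['tool_rot']; T=np.eye(4); T[:3,:3]=R.from_quat([q[1],q[2],q[3],q[0]]).as_matrix(); T[:3,3]=s['tcp_pos']
        return K,T@np.array(c['T_tool_cam'])
    return K,np.array(c['world_from_camera'])
def ray(n,uv,s=None):
    K,T=cam(n,s); d=T[:3,:3]@np.linalg.inv(K)@np.array([uv[0],uv[1],1.]); return T[:3,3],d/np.linalg.norm(d)
def onz(n,uv,z,s=None):
    o,d=ray(n,uv,s); return o+d*(z-o[2])/d[2]
def tri(r1,r2):
    (a,u),(b,v)=r1,r2; t=np.linalg.lstsq(np.c_[u,-v],b-a,rcond=None)[0]
    p,q=a+t[0]*u,b+t[1]*v; return (p+q)/2,np.linalg.norm(p-q)
def proj(n,P,s=None):
    K,T=cam(n,s); p=np.linalg.inv(T)@np.r_[P,1]; p=K@p[:3]; return p[:2]/p[2]
E
python3 - <<'E'
from h import *
np.set_printoptions(precision=4,suppress=True)
print(sense())
for n in('scene','top'):
    snap(n,n+'0'); K,T=cam(n); print(n,K[0],K[1],T)
E
```

```text
{'clock': 0.0, 'joints': array([ 1.1558,  0.69  , -0.1945,  1.5664,  0.1573,  0.9025, -0.2151]), 'joint_vel': array([-0.001 ,  0.0007,  0.0026,  0.0015, -0.    ,  0.0009, -0.0004]), 'effort': array([ -0.0001, -53.9603,  -1.2664, -15.8539,   0.0091,   0.0096,
         0.    ]), 'tcp_pos': array([ 0.271 , -0.5628,  0.4039]), 'tool_rot': array([-0.0009,  0.9749,  0.2226, -0.0003]), 'wrist_force': array([-0.1048, -0.0044,  0.1799]), 'wrist_torque': array([-0.0264,  0.0155, -0.0043]), 'finger_force': 0.0, 'grip_width': 1.0031680602400015}
scene [489.9377   0.     321.5644] [  0.     489.9377 235.157 ] [[ 0.5596  0.5818 -0.5903  1.2695]
 [ 0.8286 -0.377   0.4139 -0.4922]
 [ 0.0183 -0.7207 -0.693   0.9739]
 [ 0.      0.      0.      1.    ]]
top [502.2653   0.     317.2795] [  0.     502.2653 242.2393] [[ 0.0298 -0.9898  0.1392  0.3272]
 [-0.9995 -0.0303 -0.0012  0.0148]
 [ 0.0054 -0.1391 -0.9903  1.6173]
 [ 0.      0.      0.      1.    ]]
```

View pics/scene0.png

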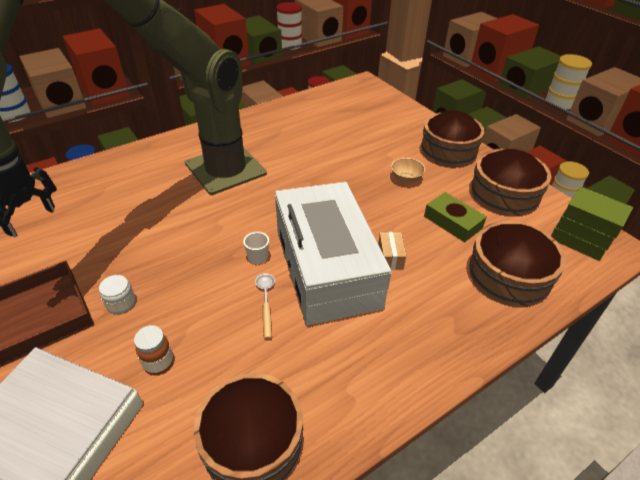

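View pics/top0.png

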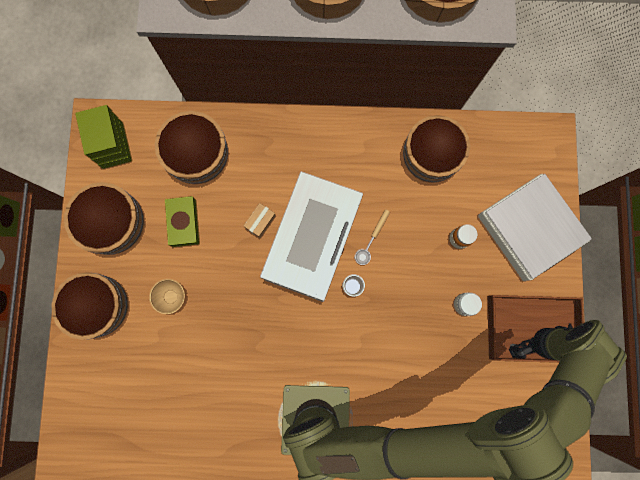

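The scene view shows the unit at its centre, with the handle bar running from about (290,206) to (300,247). In the top view the hatch corners are about (302,172), (362,191), (325,300) and (262,279), with the handle from (346,222) to (332,264). The cup (353,286) and spoon (365,250) stand on the handle side, and the gift box is on the hinge side.

Run:
```python
from h import *
np.set_printoptions(precision=4,suppress=True)
t=cv2.imread('pics/top0.png'); s=cv2.imread('pics/scene0.png')
def barends(im,box):
    x0,y0,x1,y1=box; g=im[y0:y1,x0:x1].max(2); m=(g<75).astype(np.uint8)
    n,l,st,c=cv2.connectedComponentsWithStats(m); 
    k=1+np.argmax(st[1:,4]); ys,xs=np.where(l==k); p=np.c_[xs+x0,ys+y0].astype(float); cc=p.mean(0)
    d=np.linalg.svd(p-cc,full_matrices=False)[2][0]; a=(p-cc)@d; print(st[k],cc,len(p))
    e=[cc+d*a.min(),cc+d*a.max()]; return sorted(e,key=lambda q:q[1])
et=barends(t,(320,215,355,270)); es=barends(s,(284,198,306,255))
print(et,es)
# top: far end has small v ; scene: far from robot = large v (nearer camera)
for a,b in((et[0],es[1]),(et[1],es[0])): print('bar end',tri(ray('top',a),ray('scene',b)))
hsv=cv2.cvtColor(t,cv2.COLOR_BGR2HSV)
m=((hsv[...,1]<45)&(hsv[...,2]>60)).astype(np.uint8); m[:165]=0;m[310:]=0;m[:,:255]=0;m[:,370:]=0
m=cv2.morphologyEx(m,cv2.MORPH_CLOSE,np.ones((9,9)));m=cv2.morphologyEx(m,cv2.MORPH_OPEN,np.ones((15,15)))
c=max(cv2.findContours(m,0,2)[0],key=cv2.contourArea); q=cv2.approxPolyDP(c,8,True)[:,0]; r=cv2.minAreaRect(c)
print(q.tolist(),cv2.boxPoints(r).tolist())
P=[onz('top',x,.147) for x in q]; print(np.array(P)); print([np.linalg.norm(P[i]-P[i-1]) for i in range(len(P))])
for n,uv,z in(('cup',(353,286),.065),('spoonfar',(385,212),.01),('spoonbowl',(363,257),.01),('gift',(262,220),.055)): print(n,onz('top',uv,z))
```

```text
[16 31  1  2  2] [336.  246.5] 2
[15 41  3  9 20] [299.75 242.85] 20
[array([336., 246.]), array([336., 247.])] [array([299.6162, 238.9787]), array([299.8936, 247.0037])]
bar end (array([ 0.5315, -0.0425,  0.1015]), np.float64(0.004183236993468395))
bar end (array([ 0.526 , -0.0408,  0.1241]), np.float64(0.006320305168639638))
[[299, 176], [265, 279], [325, 296], [358, 192]] [[259.22613525390625, 277.5450439453125], [300.11688232421875, 169.47665405273438], [363.856201171875, 193.59423828125], [322.9654541015625, 301.6626281738281]]
[[ 0.7336  0.0741  0.147 ]
 [ 0.4207  0.1626  0.147 ]
 [ 0.3766 -0.0142  0.147 ]
 [ 0.6898 -0.1045  0.147 ]]
[np.float64(0.18387353686263785), np.float64(0.3251297409662472), np.float64(0.18220651228797652), np.float64(0.3259788870589141)]
cup [ 0.4126 -0.1012  0.065 ]
spoonfar [ 0.6595 -0.2049  0.01  ]
spoonbowl [ 0.5097 -0.1357  0.01  ]
gift [0.6124 0.1896 0.055 ]
```

Run:
```python
import cv2,numpy as np
t=cv2.imread('pics/top0.png')[150:310,240:400]; s=cv2.imread('pics/scene0.png')[170:330,240:400]
cv2.imwrite('pics/crop0.png',np.hstack([cv2.resize(x,(400,400),interpolation=2) for x in(t,s)]))
```

```text
(no output)
```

View pics/crop0.png

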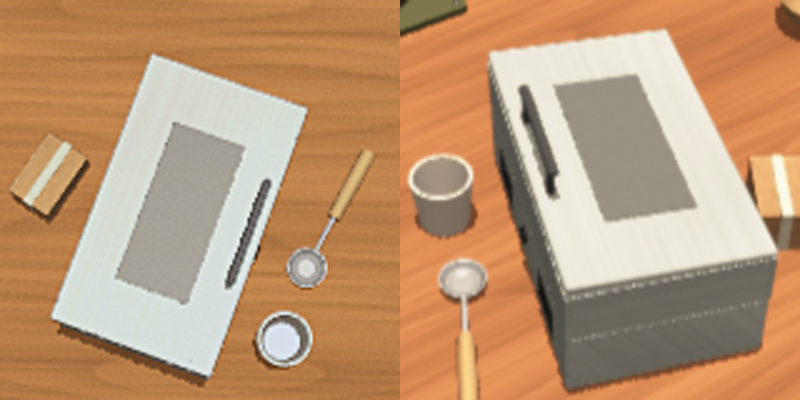

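The close-up shows the hatch corners in the top image at (301,172), (363,193), (324,301) and (261,278). The bar runs (346,223)–(332,264) in the top view and (289.6,205)–(300,246) in the scene view.

Run:
```python
from h import *
np.set_printoptions(precision=4,suppress=True)
for a,b in(((346.4,222.8),(300.4,246)),((332,263.6),(289.6,205.2))): 
    p,e=tri(ray('top',a),ray('scene',b)); print('bar end',p,e)
C=np.array([onz('top',x,.150) for x in((301.2,171.6),(362.8,193.2),(324,300.8),(261.2,278.4))]); print(C)
print([np.linalg.norm(C[i]-C[i-1]) for i in range(4)], C.mean(0))
for i,j in((3,0),(2,1)): d=C[j]-C[i]; print(np.degrees(np.arctan2(d[1],d[0])))
for i in (0,3): pass
```

```text
bar end [ 0.5896 -0.072   0.1707] 0.003808540764980793
bar end [ 0.4683 -0.03    0.1878] 0.0017954484721598354
[[ 0.7466  0.0678  0.15  ]
 [ 0.6858 -0.1187  0.15  ]
 [ 0.3625 -0.0116  0.15  ]
 [ 0.422   0.1735  0.15  ]]
[np.float64(0.3413731474579392), np.float64(0.1961573489126436), np.float64(0.3405659078279868), np.float64(0.19436253459970124)] [0.5542 0.0278 0.15  ]
-18.031466238866788
-18.333667882834533
```

Emit:
{"method": "drive_tool", "body": {"increments": "1.28 2.55 0.1 -0.0383;1.28 2.55 0.1 -0.0383;1.28 2.55 0.1 -0.0383;1.28 2.55 0.1 -0.0383;1.28 2.55 0.1 -0.0383", "fingers": 100}}

```text
clock: 0.52
tcp_pos: [0.3354, -0.4343, 0.4094]
tool_rot: [-0.0, 0.992, 0.127, -0.0]
wrist_force: [0.1, 0.5, 0.7]
grip_width: 1.002
finger_force: 0.0
```

Emit:
{"method": "drive_tool", "body": {"increments": "1.28 2.55 0.1 -0.0383;1.28 2.55 0.1 -0.0383;1.28 2.55 0.1 -0.0383;1.28 2.55 0.1 -0.0383;1.28 2.55 0.1 -0.0383"}}

```text
clock: 0.93
tcp_pos: [0.3995, -0.3067, 0.4145]
tool_rot: [-0.0, 0.999, 0.032, -0.0]
wrist_force: [0.1, -0.3, -1.0]
grip_width: 1.004
finger_force: 0.0
```

Emit:
{"method": "drive_tool", "body": {"increments": "1.28 2.55 0 -0.0383;1.28 2.55 0 -0.0383;1.28 2.55 0 -0.0383;1.28 2.55 0 -0.0383;1.28 2.55 0 -0.0383"}}

```text
clock: 1.35
tcp_pos: [0.4635, -0.1792, 0.4145]
tool_rot: [-0.0, 0.998, -0.064, -0.0]
wrist_force: [0.6, 0.3, 0.6]
grip_width: 0.999
finger_force: 0.0
```

Emit:
{"method": "drive_tool", "body": {"increments": "1.28 2.55 0 -0.0383;1.28 2.55 0 -0.0383;1.28 2.55 0 -0.0383;1.28 2.55 0 -0.0383;0 0 0 0"}}

```text
clock: 1.77
tcp_pos: [0.5169, -0.0718, 0.4143]
tool_rot: [-0.002, 0.991, -0.135, 0.001]
wrist_force: [0.4, 0.6, -0.0]
grip_width: 0.998
finger_force: 0.0
```

Run:
```python
from h import *
np.set_printoptions(precision=4,suppress=True)
s,im=snap('wrist','w1'); print(s['joints'],s['tcp_pos'],s['tool_rot'])
K,T=cam('wrist',s); print(T)
for e in ([.5885,-.0730,.186],[.4682,-.030,.186],[.5266,-.053,.186]): print(proj('wrist',e,s))
```

```text
[ 0.0095  0.5398  0.0658  1.8722 -0.0575  0.7296 -1.7323] [ 0.5169 -0.0718  0.4143] [-0.0023  0.9909 -0.1347  0.0007]
[[-0.2662 -0.9237 -0.2755  0.5876]
 [-0.9639  0.254   0.0798 -0.0925]
 [-0.0038  0.2868 -0.958   0.383 ]
 [ 0.      0.      0.      1.    ]]
[285.0639 140.511 ]
[275.5106 354.3362]
[283.2979 258.9526]
```

View pics/w1.png

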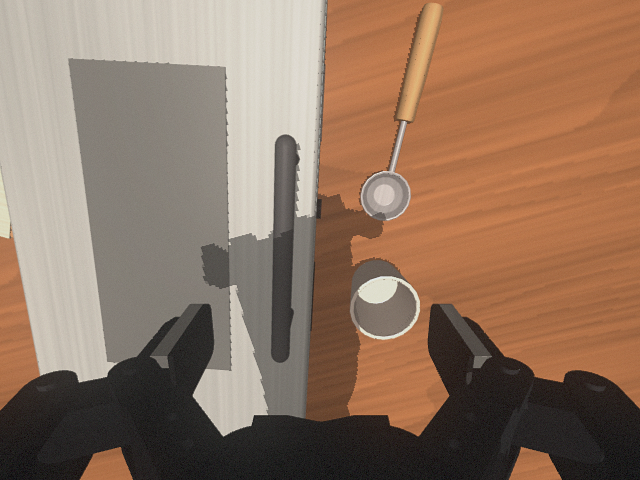

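The wrist view shows the bar running from (286,137) to (281,360), a few pixels from where I projected it. The cup is just to its right at (385,305), outside the fingers' path.

Run:
```python
from h import *
np.set_printoptions(precision=4,suppress=True)
s=sense(); s['tcp_pos']=np.array([.5169,-.0718,.4143])
for z in(.186,.196):
    a,b=onz('wrist',(286,137),z,s),onz('wrist',(281,360),z,s); d=a-b
    print(z,a,b,(a+b)/2,np.linalg.norm(d),np.degrees(np.arctan2(d[1],d[0])))
print(tri(ray('wrist',(286,137),s),ray('top',(346.4,222.8))),tri(ray('wrist',(281,360),s),ray('top',(332,263.6))))
q=s['tool_rot'];print(2*np.degrees(np.arctan2(q[2],q[1]))+90)
```

```text
0.186 [ 0.5896 -0.0746  0.186 ] [ 0.4631 -0.0325  0.186 ] [ 0.5264 -0.0536  0.186 ] 0.13332690723051824 -18.411447059897764
0.196 [ 0.5895 -0.0756  0.196 ] [ 0.4695 -0.0356  0.196 ] [ 0.5295 -0.0556  0.196 ] 0.12655600327022618 -18.411447059897757
(array([ 0.5907, -0.0717,  0.1649]), np.float64(0.002669107021270033)) (array([ 0.4668, -0.0323,  0.1907]), np.float64(0.003578764104614253))
74.41894275834522
```

Emit:
{"method": "drive_tool", "body": {"increments": "0.5 0.9 -1.2 -0.024;0.5 0.9 -1.4 -0.023;0 0 -1.4 0;0 0 -1.4 0;0 0 -1.2 0"}}

```text
clock: 2.23
tcp_pos: [0.5238, -0.0615, 0.3477]
tool_rot: [0.0, 0.987, -0.163, -0.001]
wrist_force: [-0.3, -0.4, 1.4]
grip_width: 1.004
finger_force: 0.0
```

Emit:
{"method": "drive_tool", "body": {"increments": "0 0 0 0;0 0 0 0;0 0 0 0;0 0 0 0;0 0 0 0", "fingers": 0}}

```text
clock: 2.65
tcp_pos: [0.525, -0.0596, 0.3495]
tool_rot: [-0.001, 0.987, -0.162, 0.001]
wrist_force: [5.0, 17.5, -4.3]
grip_width: 0.301
finger_force: 9.4
```

Emit:
{"method": "drive_tool", "body": {"increments": "0 0 0 0;0 0 0 0;0 0 0 0;0 0 0 0;0 0 0 0"}}

```text
clock: 3.07
tcp_pos: [0.5268, -0.0538, 0.3494]
tool_rot: [-0.005, 0.987, -0.159, 0.002]
wrist_force: [5.4, 15.9, -3.1]
grip_width: 0.106
finger_force: 58.4
```

Emit:
{"method": "drive_tool", "body": {"increments": "0.25 0.7 1.38 0;0.2 0.6 1.35 0;0.2 0.65 1.3 0;0.22 0.68 1.25 0;0.25 0.77 1.19 0"}}

```text
clock: 3.48
tcp_pos: [0.5367, -0.0246, 0.4137]
tool_rot: [-0.001, 0.987, -0.161, 0.001]
wrist_force: [6.3, 1.9, -9.6]
grip_width: 0.104
finger_force: 58.6
```

Emit:
{"method": "drive_tool", "body": {"increments": "0.28 0.85 1.13 0;0.31 0.93 1.06 0;0.33 1.0 0.98 0;0.35 1.07 0.9 0;0.37 1.13 0.81 0"}}

```text
clock: 3.9
tcp_pos: [0.5524, 0.022, 0.4625]
tool_rot: [0.002, 0.987, -0.163, 0.001]
wrist_force: [1.9, -6.5, -2.3]
grip_width: 0.1
finger_force: 58.9
```

Emit:
{"method": "drive_tool", "body": {"increments": "0.39 1.19 0.72 0;0.41 1.24 0.62 0;0.42 1.28 0.52 0;0.43 1.31 0.42 0;0.44 1.34 0.31 0"}}

```text
clock: 4.32
tcp_pos: [0.5728, 0.0831, 0.4902]
tool_rot: [0.003, 0.986, -0.164, 0.001]
wrist_force: [0.2, -7.4, 5.8]
grip_width: 0.101
finger_force: 62.5
```

Emit:
{"method": "drive_tool", "body": {"increments": "0.45 1.36 0.2 0;0.45 1.37 0.09 0;0.45 1.37 -0.02 0;0.45 1.37 -0.13 0;0.45 1.35 -0.23 0"}}

```text
clock: 4.73
tcp_pos: [0.5962, 0.1536, 0.4903]
tool_rot: [0.001, 0.987, -0.163, 0.003]
wrist_force: [0.2, -3.0, 9.8]
grip_width: 0.105
finger_force: 65.1
```

Emit:
{"method": "drive_tool", "body": {"increments": "0 0 0 0;0 0 0 0;0 0 0 0;0 0 0 0;0 0 0 0", "fingers": 28}}

```text
clock: 5.15
tcp_pos: [0.5952, 0.1542, 0.4871]
tool_rot: [0.0, 0.987, -0.163, -0.0]
wrist_force: [0.5, 0.5, 0.2]
grip_width: 0.278
finger_force: 0.0
```

Emit:
{"method": "drive_tool", "body": {"increments": "0 0 1.2 0;0 0 1.6 0;0 0 1.8 0;0 0 1.8 0;0 0 1.8 0"}}

```text
clock: 5.57
tcp_pos: [0.5952, 0.1544, 0.57]
tool_rot: [0.0, 0.987, -0.163, -0.0]
wrist_force: [0.1, -0.6, 0.4]
grip_width: 0.277
finger_force: 0.0
```

Emit:
{"method": "drive_tool", "body": {"increments": "-1.13 -1.04 0 0.1;-1.13 -1.04 0 0.1;-1.13 -1.04 0 0.1;-1.13 -1.04 0 0.1;-1.13 -1.04 0 0.1", "fingers": 100}}

```text
clock: 5.98
tcp_pos: [0.5381, 0.1021, 0.5692]
tool_rot: [0.0, 0.996, 0.089, -0.0]
wrist_force: [0.2, -0.5, -0.3]
grip_width: 0.967
finger_force: 0.0
```

Emit:
{"method": "drive_tool", "body": {"increments": "-1.13 -1.04 0 0.1;-1.13 -1.04 0 0.1;-1.13 -1.04 0 0.1;-1.13 -1.04 0 0.1;-1.13 -1.04 0 0.1"}}

```text
clock: 6.4
tcp_pos: [0.4815, 0.05, 0.5692]
tool_rot: [0.0, 0.943, 0.333, -0.0]
wrist_force: [0.7, 0.5, -0.2]
grip_width: 1.003
finger_force: 0.0
```

Emit:
{"method": "drive_tool", "body": {"increments": "0 0 -2.6 0.11;0 0 -2.6 0.11;0 0 -2.6 0.11;0 0 -2.6 0.12;0 0 -2.6 0.12"}}

```text
clock: 6.82
tcp_pos: [0.4821, 0.0505, 0.4384]
tool_rot: [0.0, 0.811, 0.585, 0.0]
wrist_force: [0.2, -0.0, 0.6]
grip_width: 1.0
finger_force: 0.0
```

Run:
```python
from h import *
np.set_printoptions(precision=4,suppress=True)
s,im=snap('wrist','w2'); print(s['clock'],s['joints'],s['tcp_pos'],s['tool_rot'])
np.save('w2.npy',np.r_[s['tcp_pos'],s['tool_rot']])
print(proj('wrist',[.482,.0504,.133],s)); snap('scene','scene2')
```

```text
6.8167 [-0.0366  0.4646 -0.2443  1.9323  0.1577  0.7623 -0.692 ] [0.4821 0.0505 0.4384] [0.0002 0.8112 0.5847 0.0003]
[319.3954 228.8482]
```

View pics/w2.png

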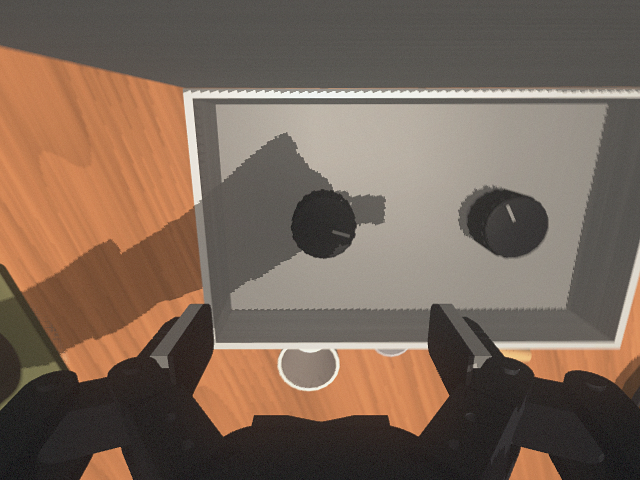

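View pics/scene2.png

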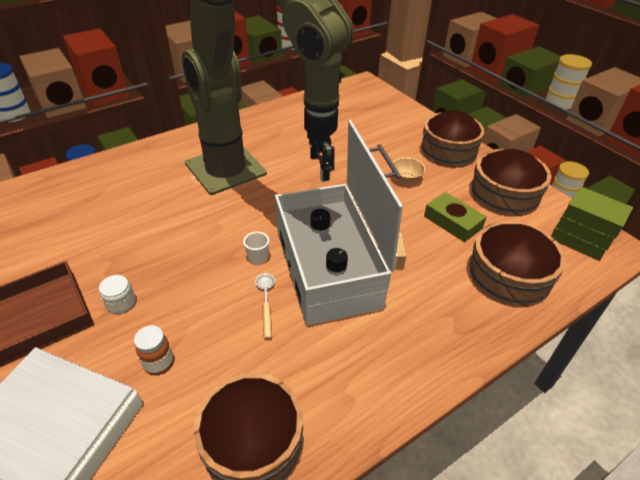

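The hatch stands upright. In the wrist view the near cap is centred at about (324,224), the far cap at (510,222), and nothing blocks the way down.

Run:
```python
from h import *
np.set_printoptions(precision=4,suppress=True)
v=np.load('w2.npy'); s=dict(tcp_pos=v[:3],tool_rot=v[3:])
im=cv2.imread('pics/w2.png'); m=(im.max(2)<52).astype(np.uint8); m[:180]=0;m[270:]=0;m[:,:270]=0;m[:,380:]=0
m=cv2.morphologyEx(m,cv2.MORPH_OPEN,np.ones((5,5)))
c=max(cv2.findContours(m,0,2)[0],key=cv2.contourArea); ctr,r=cv2.minEnclosingCircle(c); print(ctr,r,cv2.fitEllipse(c))
for p in (ctr,(324,224)): print(onz('wrist',p,.131,s))
print(np.linalg.norm(onz('wrist',(ctr[0]-r,ctr[1]),.131,s)-onz('wrist',(ctr[0]+r,ctr[1]),.131,s)))
print(sense()['tcp_pos'])
```

```text
(319.0, 223.0725860595703) 32.629085540771484 ((313.12408447265625, 224.5683135986328), (43.239830017089844, 56.964683532714844), 170.62176513671875)
[0.483  0.0544 0.131 ]
[0.4865 0.0525 0.131 ]
0.05049600010505445
[0.4809 0.05   0.4362]
```

Emit:
{"method": "drive_tool", "body": {"increments": "0.35 0.2 -1.6 0;0 0 -2 0;0 0 -2 0;0 0 -2 0;0 0 -2 0"}}

```text
clock: 7.33
tcp_pos: [0.4868, 0.0528, 0.344]
tool_rot: [0.001, 0.814, 0.581, 0.001]
wrist_force: [0.8, -1.2, -0.6]
grip_width: 1.001
finger_force: 0.0
```

Emit:
{"method": "drive_tool", "body": {"increments": "0 0 -1.8 0;0 0 -1.6 0;0 0 -1.4 0;0 0 -1.0 0;0 0 -0.6 0"}}

```text
clock: 7.75
tcp_pos: [0.4867, 0.0529, 0.2795]
tool_rot: [0.001, 0.814, 0.581, 0.0]
wrist_force: [0.2, 0.3, 0.5]
grip_width: 0.999
finger_force: 0.0
```

Emit:
{"method": "drive_tool", "body": {"increments": "0 0 0 0;0 0 0 0;0 0 0 0;0 0 0 0;0 0 0 0", "fingers": 0}}

```text
clock: 8.17
tcp_pos: [0.4863, 0.053, 0.2806]
tool_rot: [0.001, 0.813, 0.582, 0.001]
wrist_force: [-0.0, 0.4, 5.0]
grip_width: 0.568
finger_force: 61.2
```

Emit:
{"method": "drive_tool", "body": {"increments": "0 0 0 0;0 0 0 0.08;0 0 0 0.08;0 0 0 0.08;0 0 0 0.08"}}

```text
clock: 8.58
tcp_pos: [0.4861, 0.0535, 0.2806]
tool_rot: [0.0, 0.708, 0.706, 0.001]
wrist_force: [-1.1, 0.9, 5.6]
grip_width: 0.57
finger_force: 61.2
```

```bash
cat > st.py <<'E'
from h import *
np.set_printoptions(precision=3,suppress=True)
s=sense();q=s['tool_rot'];print(s['clock'],s['tcp_pos'],'yaw',2*np.arctan2(q[2],q[1]),'F',s['wrist_force'],'T',s['wrist_torque'],s['joints'],s['grip_width'],s['finger_force'])
E
python3 st.py
```

```text
8.5833 [0.486 0.054 0.281] yaw 1.5676372796318971 F [-1.106  0.924  5.558] T [ 0.257  0.475 -0.09 ] [-0.073  0.732 -0.211  2.078  0.399  0.368 -0.609] 0.56986823728102 61.23044170439243
```

Emit:
{"method": "drive_tool", "body": {"increments": "0 0 0 0.06;0 0 0 0.06;0 0 0 0.06;0 0 0 0.06;0 0 0 0.04"}}

```text
clock: 9.0
tcp_pos: [0.4856, 0.0535, 0.2806]
tool_rot: [0.0, 0.603, 0.798, 0.0]
wrist_force: [-2.4, 2.1, 7.5]
grip_width: 0.567
finger_force: 61.4
```

```bash
python3 st.py
```

```text
9.0 [0.486 0.054 0.281] yaw 1.8465379662478874 F [-2.373  2.061  7.478] T [ 0.37   0.737 -0.097] [-0.031  0.737 -0.28   2.076  0.506  0.392 -0.438] 0.5669220681378176 61.428481503389776
```

Emit:
{"method": "drive_tool", "body": {"increments": "0 0 0 0.08;0 0 0 0.08;0 0 0 0.08;0 0 0 0.08;0 0 0 0.08"}}

```text
clock: 9.42
tcp_pos: [0.485, 0.0532, 0.2805]
tool_rot: [-0.0, 0.432, 0.902, -0.001]
wrist_force: [-5.8, 0.3, 8.7]
grip_width: 0.568
finger_force: 61.6
```

```bash
python3 st.py
```

```text
9.4167 [0.485 0.053 0.281] yaw 2.247390583303399 F [-5.786  0.307  8.746] T [ 0.111  1.12  -0.096] [ 0.033  0.748 -0.384  2.074  0.647  0.438 -0.178] 0.5684635098031438 61.593093504197896
```

Emit:
{"method": "drive_tool", "body": {"increments": "0 0 0 0.03;0 0 0 0.03;0 0 0 0.03;0 0 0 0.03;0 0 0 0.03"}}

```text
clock: 9.83
tcp_pos: [0.4847, 0.053, 0.2805]
tool_rot: [-0.0, 0.365, 0.931, -0.001]
wrist_force: [-5.4, 1.4, 9.5]
grip_width: 0.569
finger_force: 61.7
```

```bash
python3 st.py
```

```text
9.8333 [0.485 0.053 0.281] yaw 2.39481227646747 F [-5.401  1.372  9.524] T [ 0.089  1.124 -0.05 ] [ 0.057  0.754 -0.424  2.073  0.693  0.458 -0.078] 0.5690259560428902 61.743674527388066
```

1.15 rad turned with almost no torque, so this is the loosening way. I'll go on to the firm stop.

Emit:
{"method": "drive_tool", "body": {"increments": "0 0 0 0.03;0 0 0 0.03;0 0 0 0.03;0 0 0 0.03;0 0 0 0"}}

```text
clock: 10.25
tcp_pos: [0.4841, 0.0533, 0.2805]
tool_rot: [-0.001, 0.309, 0.951, -0.001]
wrist_force: [-6.5, 1.3, 10.8]
grip_width: 0.566
finger_force: 61.9
```

```bash
python3 st.py
```

```text
10.25 [0.484 0.053 0.281] yaw 2.513442886248586 F [-6.452  1.303 10.769] T [ 0.273  1.574 -0.392] [ 0.076  0.759 -0.457  2.073  0.727  0.474  0.005] 0.5657250538420373 61.94564288249239
```

Emit:
{"method": "drive_tool", "body": {"increments": "0 0 0 0.03;0 0 0 0.03;0 0 0 0.03;0 0 0 0.03;0 0 0 0"}}

```text
clock: 10.67
tcp_pos: [0.4853, 0.0523, 0.2805]
tool_rot: [-0.0, 0.254, 0.967, -0.001]
wrist_force: [-4.8, 0.0, 7.6]
grip_width: 0.566
finger_force: 62.2
```

```bash
python3 st.py
```

```text
10.6667 [0.485 0.052 0.28 ] yaw 2.6282942480813722 F [-4.825  0.024  7.582] T [-0.011  0.816 -1.173] [ 0.097  0.764 -0.488  2.07   0.761  0.491  0.09 ] 0.5662930184062195 62.21071511507034
```

The torque has risen to 1.2 N m at about 75°, so this is the firm stop. Next is a gentle lift.

Emit:
{"method": "drive_tool", "body": {"increments": "0 0 0.2 0;0 0 0.3 0;0 0 0.4 0;0 0 0.4 0;0 0 0.4 0"}}

```text
clock: 11.08
tcp_pos: [0.4853, 0.0511, 0.2938]
tool_rot: [-0.003, 0.254, 0.967, -0.002]
wrist_force: [1.3, -0.6, -23.7]
grip_width: 0.566
finger_force: 69.2
```

```bash
python3 st.py
```

```text
11.0833 [0.485 0.051 0.294] yaw 2.628093045760813 F [  1.297  -0.611 -23.723] T [-0.029 -0.373 -0.877] [ 0.119  0.745 -0.519  2.059  0.726  0.531  0.123] 0.5660282003010363 69.1788135515526
```

```bash
python3 - <<'E'
from h import *
s,im=snap('scene','s3'); s,iw=snap('wrist','w3')
a=cv2.resize(im[130:290,250:410],(400,400),interpolation=2); b=cv2.resize(iw[150:470,160:480],(400,400))
cv2.imwrite('pics/c3.png',np.hstack([a,b])[:,:,::-1])
E
python3 st.py
```

```text
11.1833 [0.485 0.051 0.296] yaw 2.6307532578182924 F [-3.927 -3.248  4.681] T [-0.881  1.042 -0.475] [ 0.119  0.741 -0.522  2.059  0.727  0.535  0.124] 0.5681086784515782 72.24623935762793
```

View pics/c3.png

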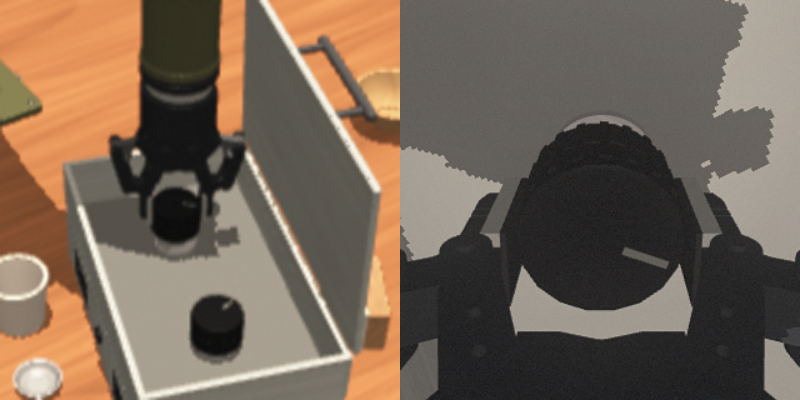

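The scene crop shows the cap raised with the gripper at about (175,215), with the steel neck visible under it. The far cap is still in place.

Emit:
{"method": "drive_tool", "body": {"increments": "0 0 0.3 0;0 0 0.4 0;0 0 0.6 0;0 0 0.8 0;0 0 1.0 0"}}

```text
clock: 11.6
tcp_pos: [0.4861, 0.0536, 0.3285]
tool_rot: [0.001, 0.25, 0.968, 0.001]
wrist_force: [0.4, 0.6, -0.8]
grip_width: 0.566
finger_force: 71.6
```

Emit:
{"method": "drive_tool", "body": {"increments": "0 0 1.2 0;0 0 1.2 0;0 0 1.2 0;0 0 1.0 0;0 0 0.6 0"}}

```text
clock: 12.02
tcp_pos: [0.4862, 0.0533, 0.3812]
tool_rot: [0.001, 0.251, 0.968, 0.001]
wrist_force: [0.5, -0.5, -0.9]
grip_width: 0.568
finger_force: 71.6
```

Emit:
{"method": "drive_tool", "body": {"increments": "0 0 0 0;0 0 0 0;0 0 0 0;0 0 0 0;0 0 0 0"}}

```text
clock: 12.43
tcp_pos: [0.4858, 0.053, 0.3787]
tool_rot: [-0.001, 0.251, 0.968, -0.0]
wrist_force: [0.8, -0.0, -0.7]
grip_width: 0.563
finger_force: 71.6
```

```bash
python3 - <<'E'
from h import *
s,im=snap('scene','s4'); s,iw=snap('wrist','w4')
a=cv2.resize(im[130:290,250:410],(400,400),interpolation=2); b=cv2.resize(iw[150:470,160:480],(400,400))
cv2.imwrite('pics/c4.png',np.hstack([a,b])[:,:,::-1])
E
python3 st.py
```

```text
12.5333 [0.486 0.053 0.379] yaw 2.6342890993751893 F [-0.191  0.118 -0.655] T [ 0.034 -0.014  0.006] [ 0.213  0.62  -0.663  1.982  0.565  0.731  0.268] 0.5653155914441204 71.63049400784075
```

View pics/c4.png

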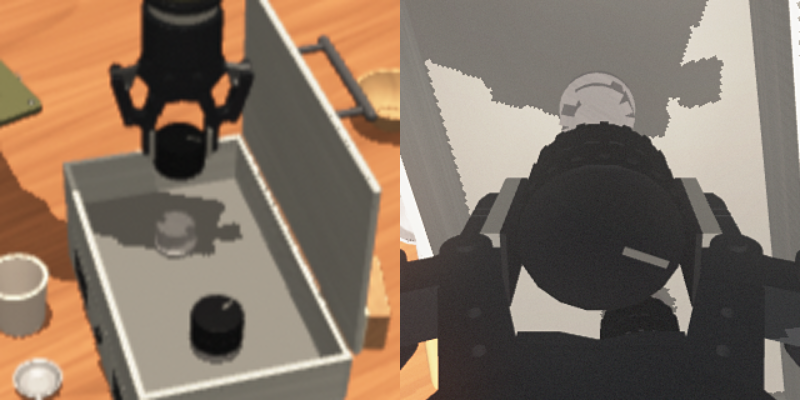

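The cap hangs upright in the fingers at about (178,150), clear above the bare neck at (175,232). The hatch is open, and the other cap and the things around are untouched. I'm handing the job in.

```bash
python3 -c "
from cell import ticket; print(ticket.job_done())"
```

```text
the job is handed in; nothing more can be done
None
```

The job is handed in, though no verdict came back: the hatch stands open, and the near cap, which loosened counter-clockwise after about 75°, is held upright about 10 cm above its filler. I tried only that one way, because it turned freely to the stop.

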